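Clear and load the cup carousel

ROBOT

A 6-joint arm with a two-finger parallel gripper is mounted at the origin on the work surface. World frame = base frame: x ahead of the robot, y to its left, z up, the work surface at z = 0. Lengths are in m, angles in rad, forces in N, time in s.
With the tool pointing down it reaches from about 0.25 to 0.85 m from the base axis. Payload 12.5 kg.
Tool frame: the origin (TCP) lies on the centre line of the jaws, within the pads' length; the fingertips stand 25 mm ahead of it and the grasp point (between the pads) lies 6 mm ahead of it (ctrl.tips_ahead is the distance from the TCP to the fingertips, in m); z points along the fingers, y is the line along which they close (so a half turn about z gives the same grasp; the last joint's range is limited). The gripper opens to 93 mm and grips with 3 to 60 N. Pads are 15 mm wide; open, the fingers measure 128 mm over their backs; the gripper's body (75 mm by 188 mm) begins 65 mm behind the grasp point.
Start: joints at [-1.297, 0.351, 1.652, -0, 1.139, -0.085], TCP at [0.193, -0.515, 0.244] pointing down, gripper open.
Joint ranges: [-2.75, 2.75], [-0.79, 2.1], [0.01, 2.65], [-1.57, 4.71], [0.07, 3.14], [-2.87, 2.87]. Speed limits (rad/s): [2.22, 2.22, 2.79, 3.14, 3.14, 3.14].

INTERFACE

Orientations are given as a unit quaternion [w, x, y, z].
In Python, from rig import ctrl gives the robot as it stands.
- The arm moves only by the tool send_rows, never from a script. Its arguments are lists of equal length, an entry for each row: "delta_pos": the shift along the world's x, y, z in cm, a list of three; "delta_rot": the turn, a rotation vector about the world's x, y, z in degrees, a list of three; "gripper": the closure, from -1 (fully open) to 1 (shut). In form: {"delta_pos": [[tx, ty, tz], ...], "delta_rot": [[wx, wy, wz], ...], "gripper": [gripper, ...]}. A call has 1 to 5 rows; each row shifts and turns the commanded pose from where the row before left it; what a row does not reach is not made up. A row lasts 1/8 s, in which the tool goes at most 62.5 mm and 10.7 degrees, less where a joint would pass 70% of its speed; a pose out of reach is approached as far as the arm can. A call is refused whole if a number of a shift passes 6.25 or a number of a turn 10.7, either way. A call with a gripper value outside its range is refused whole. The fingers move at their own pace and stop on an object; "grip_force" is the grip in N (left out, the last holds). Time passes only in rows, so rows that do not move let the fingers close. It gives the time, the measured TCP pose, the force, the opening and the grip force at its end, in the units of the state.
- ctrl.read_state(): the state, without advancing time (a new reading comes with each control period).
- ctrl.get_image(name): name is "side" or "top" or "wrist"; returns the picture (420x560x3 uint8, red, green, blue); there is no depth.
- ctrl.camera_model(name): a dict with "fx", "fy", "cx", "cy" (pixels), "R" (3x3) and "t" (3): a world point X has camera coordinates R X + t; the wrist camera has in their place "mount" (4x4, takes a point from camera to tool coordinates, whose origin is the TCP and whose axes are the flange's). Camera axes: x right, y down, z forward; pixel columns grow to the right and rows downward; lengths in m; the calibration is good to about 2 mm. A picture is of the moment at which its call begins: read the wrist's pose just before it. camera_model takes no time and is no camera call.
- ctrl.sign_off(): hands the job in; it is judged then, once.
Trained networks look in the newest picture that a camera, given by its name, has taken for a name from the list of things; names that differ only in an ending like _2 or _b are one class to them, and where a whole thing is asked for, a point or a joint stands for the part that bears it (a point fixed in the world has none). Each returns a list of dicts, best first, with "confidence" (0 to 1); they miss things now and then, are a little off and sometimes report something else, mostly with a low value. They report only what shows in the picture. A call takes as long as a camera call.
- ctrl.trace(camera, name): "region" (420x560 bool, what is visible of it).
- ctrl.mark_of(camera, name): "centre" ([x, y, z] in m, in the coordinates of the camera as it stood for that picture, good to about 4 mm: a listed point, or the origin of a listed thing).
The state is a dict: "time": time; "qpos": joint angles; "qvel": joint speeds; "joint_efforts": joint torques, N m; "ee_pos": TCP position; "orientation": TCP orientation; "wrist_force": force on the tool from outside, world axes, zero at the start; "moment": the same for the moment, N m; "width": finger opening in m; "grasp_force": force on a finger pad.
Only numpy, scipy, OpenCV 4.12 (cv2) and the standard library are available. Lean on these libraries where they do the work, as an engineer would, in place of code of your own. Each camera call takes 0.05 s, during which the arm holds its last target. There are 200 camera calls.

TASK

Put the white espresso cups away in the rotating cup carousel: first clear the green tea tin and the honey jar out of its way, both upright on the bamboo tray, before turning the turntable at all. Then stand every cup upright in a bay of its own, loading through the open front and clicking the turntable round by its brass pegs, until all cups are under the clear hood, an empty bay is at the open front and the turntable rests in a click position. Leave the tea strainer, sugar pot and spoon where they are.

Things in the scene. Friction and masses are not known exactly. Their poses are not given: they have to be found in the camera images.
- carousel_base: fixed foot and clear hood of the cup carousel. Origin on the bar top, on the turntable's axis; -x points out of the open front. The clear roof (underside 135, top 139 mm above the bar) covers x = -15 to 200, y = +-205 mm in this frame; clear walls under its sides (from x = -5) and back; nothing stands above the turntable in front of x = -20 mm.
- carousel (a joint): turntable angle, rad, counter-clockwise from above is positive, 0 at the start (within about 0.05), turns without end either way. Detents pull it to every multiple of pi/2 (from half way, 1 to 2 N at a peg).
- turntable (a point): on the axis at bay-floor height, 24 mm above the bar; turns with the bamboo disc (280 mm across). Bay centres lie 95 mm out along its +x, +y, -x, -y; at a detent one bay is in the open front. Between bays: diagonal wooden blocks 50 mm wide, 30 mm high above the bay floor; hub 60 mm across, 33 mm high; lip 25 mm high at the edge. A bay holds one cup with about 15 mm play.
- loading_point (a point): fixed point: centre of the floor of whichever bay is at the open front, 24 mm above the bar, 95 mm in front of the axis.
- peg0 (a point): top centre of upright brass peg 0 (18 mm across, top 86 mm above the bar), 175 mm from the axis on an arm from the turntable's rim (arm top 26 mm above the bar), turns with it; four such pegs 90 deg apart. At joint 0 it is at -135 deg in the carousel_base frame (open front: 180 deg; the pegs at +-135 deg flank it).
- peg3 (a point): top centre of upright brass peg 3 (18 mm across, top 86 mm above the bar), 175 mm from the axis on an arm from the turntable's rim (arm top 26 mm above the bar), turns with it; four such pegs 90 deg apart. At joint 0 it is at 135 deg in the carousel_base frame (open front: 180 deg; the pegs at +-135 deg flank it).
- tray: flat bamboo serving tray without a rim, fixed, 240 x 170 mm (x, y), 10 mm thick; origin under its centre, axes along its sides.
- tin: green tea tin with a paper band and brass lid, 66 mm across, 75 mm high, 0.22 kg, origin at the centre of its underside, z up. It stands on the bar in front of the carousel, in the way of the pegs.
- jar: amber honey jar with a yellow lid, 56 mm across, 66 mm high, 0.28 kg, origin at the centre of its underside. It stands in the front bay of the carousel.
- cup0: white espresso cup without a handle, 58 mm across at the rim, 46 mm at the foot, 65 mm high, wall 4 mm, 0.14 kg; origin at the centre of its underside, z up. Two or three cups are there; an absent one gives None.
- cup1: white espresso cup without a handle, 58 mm across at the rim, 46 mm at the foot, 65 mm high, wall 4 mm, 0.14 kg; origin at the centre of its underside, z up. Two or three cups are there; an absent one gives None.
- cup2: white espresso cup without a handle, 58 mm across at the rim, 46 mm at the foot, 65 mm high, wall 4 mm, 0.14 kg; origin at the centre of its underside, z up. Two or three cups are there; an absent one gives None.
- strainer: bystander: steel tea strainer, 72 mm bowl with a handle along -x to 145 mm, 25 mm high, origin under the bowl
- sugar: bystander: white sugar pot with blue lid, 80 mm across, 73 mm high, origin under its centre
- spoon: bystander: metal spoon lying on the bar along its x axis, origin near its middle

How it is judged:
On the way, in this order (a step that is already met when the one before it is completed fails the run):
1. the tin and the jar both stand upright on the tray, released, the turntable not yet turned (x of tin in the frame of tray between -0.113 and 0.113 m and y of tin in the frame of tray between -0.078 and 0.078 m and height (world z) of tin between 0.005 and 0.02 m and angle between each of tin, jar's own z axis and vertical below 0.15 rad and x of jar in the frame of tray between -0.113 and 0.113 m and y of jar in the frame of tray between -0.078 and 0.078 m and height (world z) of jar between 0.005 and 0.02 m and not (value of joint carousel above 0.35 rad or value of joint carousel below -0.35 rad) and contact force between the fingers and tin below 0.5 N and contact force between the fingers and jar below 0.5 N), for 0.2 s.
2. a cup has been carried round under the hood by the turntable (((horizontal distance between cup0 and turntable below 0.13 m and horizontal distance between cup0 and loading_point above 0.07 m and height (world z) of cup0 between 0.018 and 0.034 m and angle between cup0's own z axis and vertical below 0.15 rad and linear speed of cup0 below 0.03 m/s) or (horizontal distance between cup1 and turntable below 0.13 m and horizontal distance between cup1 and loading_point above 0.07 m and height (world z) of cup1 between 0.018 and 0.034 m and angle between cup1's own z axis and vertical below 0.15 rad and linear speed of cup1 below 0.03 m/s) or (horizontal distance between cup2 and turntable below 0.13 m and horizontal distance between cup2 and loading_point above 0.07 m and height (world z) of cup2 between 0.018 and 0.034 m and angle between cup2's own z axis and vertical below 0.15 rad and linear speed of cup2 below 0.03 m/s))), for 0.2 s.
At the end, for the whole second after the job is handed in: tin and jar upright (0.15 rad) on the tray; every cup present upright (0.15 rad) on the floor of a turntable bay, within 130 mm of the axis and over 70 mm from the loading point (front bay empty); turntable at rest within 0.12 rad of a detent (x of tin in the frame of tray between -0.113 and 0.113 m and y of tin in the frame of tray between -0.078 and 0.078 m and height (world z) of tin between 0.005 and 0.02 m and angle between each of tin, jar, cup0, cup1, cup2's own z axis and vertical below 0.15 rad and x of jar in the frame of tray between -0.113 and 0.113 m and y of jar in the frame of tray between -0.078 and 0.078 m and height (world z) of jar between 0.005 and 0.02 m and horizontal distance between each of cup0, cup1, cup2 and turntable below 0.13 m and horizontal distance between each of cup0, cup1, cup2 and loading_point above 0.07 m and height (world z) of cup0 between 0.018 and 0.034 m and linear speed of each of cup0, cup1, cup2 below 0.03 m/s and height (world z) of cup1 between 0.018 and 0.034 m and height (world z) of cup2 between 0.018 and 0.034 m and (angle between the x axis of turntable and the x axis of carousel_base, either way round below 0.12 rad or angle between the x axis of turntable and the x axis of carousel_base, either way round above 1.45 rad) and velocity of joint carousel between -0.05 and 0.05 rad/s); the robot touches nothing.
It fails at once if the turntable is turned (more than 0.35 rad) while the tin or the jar is still within 220 mm of its axis ((value of joint carousel above 0.35 rad or value of joint carousel below -0.35 rad) and horizontal distance between any of tin, jar and turntable below 0.22 m).
It fails at once if the strainer, sugar pot or spoon is pushed more than 40 mm or tipped (distance of any of strainer, sugar, spoon from where it was at the start of the episode above 0.04 m or angle between sugar's own z axis and vertical above 0.5 rad).
Of cup0, cup1, cup2 only 2 to 3 are there at a start; the rules pass over those that are not, and their reading is None.
At some moment in a run one of tin, jar, cup0, cup1, cup2 may be knocked a few centimetres aside while the robot is not near it.
It also fails if it takes over 210 s, if anything falls off the work surface, if the arm or the gripper's body presses on something with over 40 N, if the wrist force passes 120 N, or if a joint passes its speed limit or range.

## Working session

There is one attempt and no reset: what is moved stays moved. The work goes in short steps, Python scripts to look and compute and a tool call to move; the robot and the scene stay as the last step left them, time stands still between calls to the robot, and variables do not carry over. Pictures are saved under pics/ and viewed, at most 14 in all, crops included, and the job is handed in when it is done.

Besides the shell and the picture viewer there is one more tool, called after ">>>" as name(argument=value, ...) on one line, values as JSON. send_rows: Moves the arm, as the interface text tells. Its arguments: {"type":"object","properties":{"delta_pos":{"type":"array","items":{"type":"array","items":{"type":"number"}}},"delta_rot":{"type":"array","items":{"type":"array","items":{"type":"number"}}},"gripper":{"type":"array","items":{"type":"number"}},"grip_force":{"type":"number"}},"required":["delta_pos","delta_rot","gripper"]}

```bash
ls; mkdir -p pics; cat > h.py <<'E'
import numpy as np, cv2
from scipy.spatial.transform import Rotation as Ro
from rig import ctrl
def shot(cam,fn=None):
    s=ctrl.read_state(); im=ctrl.get_image(cam)
    if fn: cv2.imwrite('pics/'+fn,im[:,:,::-1])
    return s,im
def toworld(cam,c,s):
    m=ctrl.camera_model(cam); c=np.array(c)
    if 'mount' in m:
        q=s['orientation']; R=Ro.from_quat([q[1],q[2],q[3],q[0]]).as_matrix()
        M=np.array(m['mount']); return R@(M[:3,:3]@c+M[:3,3])+np.array(s['ee_pos'])
    return np.array(m['R']).T@(c-np.array(m['t']))
def marks(cam,names,s,n=1,minc=0.3):
    for nm in names:
        for d in ctrl.mark_of(cam,nm)[:n]:
            if d['confidence']>minc: print(cam,nm,round(d['confidence'],2),np.round(toworld(cam,d['centre'],s)*1000).astype(int))
def st():
    s=ctrl.read_state(); print(round(s['time'],2),np.round(s['ee_pos'],4),np.round(s['orientation'],3),np.round(s['wrist_force'],1),round(s['width'],4),np.round(s['qpos'],2)); return s
E
python3 - <<'E'
from h import *
st()
for c in ('top','side'):
    s,im=shot(c,c+'0.png')
    marks(c,['carousel_base','turntable','loading_point','peg0','peg3','tray','tin','jar','strainer','sugar','spoon'],s)
    marks(c,['cup0'],s,5)
st()
E
```

```text
pics
0.0 [ 0.1931 -0.5147  0.2431] [-0.001  0.984  0.178 -0.   ] [-0.1  0.4  0.1] 0.0933 [-1.3   0.35  1.65 -0.    1.14 -0.08]
top carousel_base 0.88 [641  49  -1]
top turntable 0.83 [638  52  30]
top loading_point 0.82 [543  56  27]
top peg0 0.89 [526 184  89]
top peg3 0.89 [526 184  89]
top tray 0.6 [ 458 -360    0]
top tin 0.7 [455  80   0]
top jar 0.95 [539  55  26]
top strainer 0.78 [365 176   1]
top sugar 0.66 [682 361  -4]
top spoon 0.73 [ 378 -181   -1]
top cup0 0.82 [350 339   0]
top cup0 0.81 [464 387   6]
top cup0 0.56 [557 355   4]
top cup0 0.35 [366 174  -3]
side carousel_base 0.61 [638  47  -2]
side turntable 0.88 [637  45  28]
side loading_point 0.78 [541  54  21]
side peg0 0.71 [529 183  87]
side peg3 0.71 [529 183  87]
side tray 0.69 [ 459 -357    2]
side tin 0.91 [458  85   1]
side jar 0.73 [534  48  22]
side strainer 0.63 [359 176  -2]
side sugar 0.83 [683 363  -2]
side spoon 0.53 [ 373 -183    0]
side cup0 0.9 [556 356   2]
side cup0 0.68 [350 339   1]
side cup0 0.58 [461 382   2]
1.3 [ 0.1931 -0.5149  0.2436] [-0.     0.984  0.178  0.   ] [ 1.  -1.   0.3] 0.0928 [-1.3   0.35  1.65  0.    1.14 -0.08]
```

View pics/top0.png

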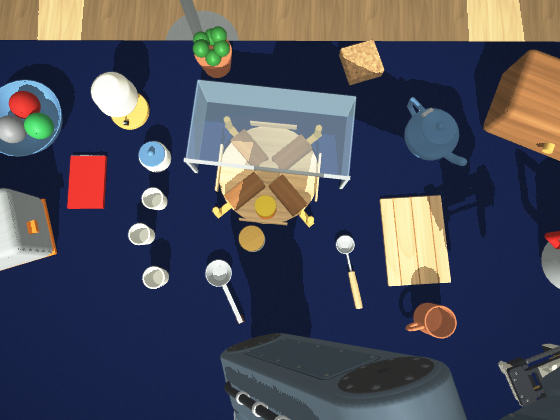

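View pics/side0.png

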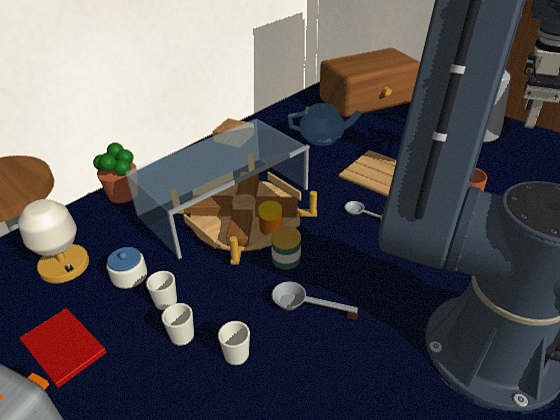

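Top view: the tin is at (252,238), the jar at (265,206) and three cups at (153,198), (141,233) and (155,278). The tray is at (417,240) and peg 3 at (220,210). The side view agrees. I'll move above the tin and check with the wrist camera.

>>> send_rows(delta_pos=[[2.4,5.4,0],[2.4,5.4,0],[2.4,5.4,0],[2.4,5.4,0],[2.4,5.4,0]], delta_rot=[[0,0,-2.5],[0,0,-2.5],[0,0,-2.5],[0,0,-2.5],[0,0,-2.5]], gripper=[-1,-1,-1,-1,-1], grip_force=15)

```text
time: 1.92
ee_pos: [0.3136, -0.2433, 0.2439]
orientation: [0.0, 0.998, 0.069, 0.0]
wrist_force: [0.5, -0.1, 0.9]
width: 0.0929
grasp_force: 0.0
```

>>> send_rows(delta_pos=[[2.4,5.4,0],[2.4,5.4,0],[2.4,5.4,0],[2.4,5.4,0],[2.4,5.4,0]], delta_rot=[[0,0,-2.5],[0,0,-2.5],[0,0,-2.5],[0,0,-2.5],[0,0,-2.5]], gripper=[-1,-1,-1,-1,-1])

```text
time: 2.55
ee_pos: [0.4338, 0.0271, 0.2439]
orientation: [0.0, 0.999, -0.039, 0.0]
wrist_force: [0.2, -0.3, 0.7]
width: 0.0933
grasp_force: 0.0
```

>>> send_rows(delta_pos=[[0,0,0],[0,0,0],[0,0,0]], delta_rot=[[0,0,-2.5],[0,0,0],[0,0,0]], gripper=[-1,-1,-1])

```text
time: 2.92
ee_pos: [0.433, 0.0246, 0.2437]
orientation: [0.0, 0.998, -0.061, 0.0]
wrist_force: [-0.1, -0.2, 0.1]
width: 0.0932
grasp_force: 0.0
```

```bash
python3 - <<'E'
from h import *
st()
s,im=shot('wrist','w1.png')
marks('wrist',['carousel_base','turntable','loading_point','tin','jar'],s)
marks('wrist',['peg0'],s,4)
s,im=shot('top')
marks('top',['peg0'],s,4); marks('top',['tray'],s)
# tray yaw
for c in ('top','side'):
    r=ctrl.trace(c,'tray')
    if r:
        m=ctrl.camera_model(c);ys,xs=np.nonzero(r[0]['region'])
        b=cv2.boxPoints(cv2.minAreaRect(np.c_[xs,ys].astype(np.float32)))
        R=np.array(m['R']);t=np.array(m['t']);o=-R.T@t
        P=[]
        for u,v in b:
            d=R.T@np.array([(u-m['cx'])/m['fx'],(v-m['cy'])/m['fy'],1]);k=(0.01-o[2])/d[2];P.append((o+k*d)[:2]*1000)
        print(c,r[0]['confidence'],np.round(P).tolist())
    if c=='top': shot('side')
E
```

```text
2.92 [0.433  0.0246 0.2437] [ 0.     0.998 -0.061  0.   ] [-0.1 -0.2  0.1] 0.0932 [-0.05  0.14  1.93 -0.    1.07  1.64]
wrist carousel_base 0.77 [641  46  -1]
wrist turntable 0.86 [639  42  27]
wrist tin 0.94 [453  84   2]
wrist jar 0.64 [538  52  20]
wrist peg0 0.93 [506 -68  87]
wrist peg0 0.65 [528 176  87]
top peg0 0.83 [524 183  89]
top tray 0.67 [ 459 -357    0]
top 0.9 [[573.0, -263.0], [591.0, -441.0], [344.0, -452.0], [326.0, -280.0]]
side 0.61 [[559.0, -249.0], [649.0, -439.0], [373.0, -447.0], [318.0, -274.0]]
```

View pics/w1.png

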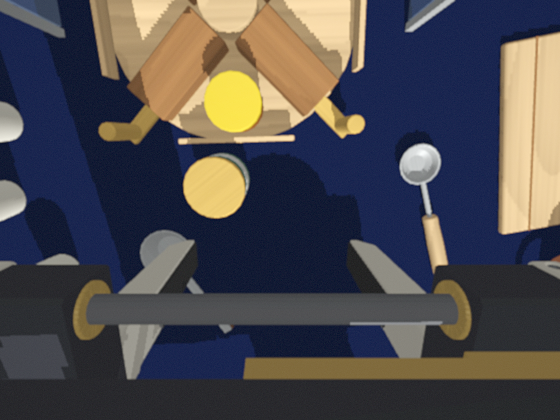

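Wrist view: the tin lid is at (215,187), the jar lid at (233,101) and the pegs at (113,131) and (352,125). The carousel axis is about (640,46) with yaw about -5°. I'll grasp the tin next.

>>> send_rows(delta_pos=[[1.1,3.0,0],[1.0,3.0,0],[0,0,-5],[0,0,-5],[0,0,-5]], delta_rot=[[0,0,0],[0,0,0],[0,0,0],[0,0,0],[0,0,0]], gripper=[-1,-1,-1,-1,-1])

```text
time: 4.2
ee_pos: [0.4542, 0.0852, 0.0923]
orientation: [-0.0, 0.998, -0.06, 0.0]
wrist_force: [0.7, -0.4, 0.2]
width: 0.0928
grasp_force: 0.0
```

>>> send_rows(delta_pos=[[0,0,-3.8],[0,0,0],[0,0,0],[0,0,0],[0,0,0]], delta_rot=[[0,0,0],[0,0,0],[0,0,0],[0,0,0],[0,0,0]], gripper=[-1,-1,1,1,1])

```text
time: 4.82
ee_pos: [0.4547, 0.0851, 0.0567]
orientation: [-0.0, 0.998, -0.06, 0.001]
wrist_force: [-0.2, -0.3, 0.6]
width: 0.0674
grasp_force: 0.0
```

>>> send_rows(delta_pos=[[0,0,0],[0,0,0],[0,0,0]], delta_rot=[[0,0,0],[0,0,0],[0,0,0]], gripper=[1,1,1])

```text
time: 5.2
ee_pos: [0.4547, 0.0851, 0.0566]
orientation: [-0.0, 0.998, -0.061, 0.001]
wrist_force: [-1.0, -0.1, 8.4]
width: 0.066
grasp_force: 15.0
```

>>> send_rows(delta_pos=[[0,0,3],[0,0,4],[-0.65,-4,0],[-0.65,-5.6,0],[-0.65,-5.6,0]], delta_rot=[[0,0,0],[0,0,0],[0,0,0],[0,0,0],[0,0,0]], gripper=[1,1,1,1,1])

```text
time: 5.82
ee_pos: [0.4342, -0.0683, 0.126]
orientation: [0.0, 0.998, -0.06, 0.0]
wrist_force: [1.2, 0.5, -2.9]
width: 0.066
grasp_force: 15.0
```

>>> send_rows(delta_pos=[[-0.65,-5.6,0],[-0.65,-5.6,0],[-0.65,-5.6,0],[-0.65,-5.6,0],[-0.65,-5.2,0]], delta_rot=[[0,0,0],[0,0,0],[0,0,0],[0,0,0],[0,0,0]], gripper=[1,1,1,1,1])

```text
time: 6.45
ee_pos: [0.4015, -0.3448, 0.1258]
orientation: [0.0, 0.998, -0.061, 0.0]
wrist_force: [0.1, 0.1, -3.5]
width: 0.0658
grasp_force: 15.0
```

>>> send_rows(delta_pos=[[0,-2,0],[0,0,-3],[0,0,-2.5],[0,0,0],[0,0,0]], delta_rot=[[0,0,0],[0,0,0],[0,0,0],[0,0,0],[0,0,0]], gripper=[1,1,1,1,1])

```text
time: 7.08
ee_pos: [0.4026, -0.3629, 0.0716]
orientation: [0.0, 0.998, -0.06, 0.0]
wrist_force: [0.4, -0.5, -2.8]
width: 0.066
grasp_force: 15.0
```

>>> send_rows(delta_pos=[[0,0,-0.4],[0,0,0],[0,0,0],[0,0,0],[0,0,0]], delta_rot=[[0,0,0],[0,0,0],[0,0,0],[0,0,0],[0,0,0]], gripper=[1,1,-1,-1,-1])

```text
time: 7.7
ee_pos: [0.4023, -0.3631, 0.0668]
orientation: [0.0, 0.998, -0.061, 0.0]
wrist_force: [-0.3, 0.4, 0.7]
width: 0.0902
grasp_force: 0.0
```

>>> send_rows(delta_pos=[[0,0,6],[0,0,6],[0.5,4.2,4],[1.0,5.2,0],[1.0,5.2,0]], delta_rot=[[0,0,0],[0,0,0],[0,0,0],[0,0,0],[0,0,0]], gripper=[-1,-1,-1,-1,-1])

```text
time: 8.32
ee_pos: [0.4273, -0.2156, 0.2273]
orientation: [0.0, 0.998, -0.061, 0.001]
wrist_force: [1.0, 0.7, -1.3]
width: 0.0929
grasp_force: 0.0
```

>>> send_rows(delta_pos=[[1,5.2,0],[1,5.2,0],[1,5.2,0],[1,5.2,0],[1,5.2,0]], delta_rot=[[0,0,0],[0,0,0],[0,0,0],[0,0,0],[0,0,0]], gripper=[-1,-1,-1,-1,-1])

```text
time: 8.95
ee_pos: [0.4773, 0.0448, 0.2269]
orientation: [-0.0, 0.998, -0.061, 0.0]
wrist_force: [0.4, -0.2, -0.7]
width: 0.0932
grasp_force: 0.0
```

```bash
python3 - <<'E'
from h import *
st()
s,im=shot('wrist','w2.png')
marks('wrist',['carousel_base','turntable','loading_point','tin','jar'],s)
marks('wrist',['peg0'],s,4)
s,im=shot('top','top2.png')
marks('top',['jar','tin'],s)
E
```

```text
8.95 [0.4773 0.0448 0.2269] [-0.     0.998 -0.061  0.   ] [ 0.4 -0.2 -0.7] 0.0932 [-0.    0.24  1.85 -0.    1.05  1.69]
wrist carousel_base 0.95 [640  45  -2]
wrist turntable 0.95 [640  45  25]
wrist loading_point 0.67 [639  46  -2]
wrist jar 0.84 [536  49  20]
wrist peg0 0.71 [529 178  86]
wrist peg0 0.68 [361 180  -1]
wrist peg0 0.62 [506 -64  85]
top tin 0.79 [ 404 -367    7]
```

>>> send_rows(delta_pos=[[3,0.3,0],[3,0.3,0],[0,0,-5],[0,0,-5],[0,0,-4.4]], delta_rot=[[0,0,0],[0,0,0],[0,0,0],[0,0,0],[0,0,0]], gripper=[-1,-1,-0.8,-0.8,-0.8])

```text
time: 10.07
ee_pos: [0.5369, 0.0484, 0.081]
orientation: [0.0, 0.998, -0.061, -0.0]
wrist_force: [1.1, -0.4, -1.1]
width: 0.0835
grasp_force: 0.0
```

>>> send_rows(delta_pos=[[0,0,0],[0,0,0],[0,0,0],[0,0,0],[0,0,0]], delta_rot=[[0,0,0],[0,0,0],[0,0,0],[0,0,0],[0,0,0]], gripper=[-0.8,1,1,1,1])

```text
time: 10.7
ee_pos: [0.5377, 0.0491, 0.0838]
orientation: [-0.0, 0.998, -0.061, 0.001]
wrist_force: [-1.3, -0.3, 7.1]
width: 0.0559
grasp_force: 15.0
```

>>> send_rows(delta_pos=[[0,0,0],[0,0,0]], delta_rot=[[0,0,0],[0,0,0]], gripper=[1,1])

```text
time: 10.95
ee_pos: [0.5377, 0.0491, 0.0837]
orientation: [-0.0, 0.998, -0.061, 0.001]
wrist_force: [-2.3, -0.4, 6.7]
width: 0.0553
grasp_force: 15.0
```

>>> send_rows(delta_pos=[[0,0,3],[0,0,5],[0,0,3],[-0.3,-4,0],[-0.3,-5.2,0]], delta_rot=[[0,0,0],[0,0,0],[0,0,0],[0,0,0],[0,0,0]], gripper=[1,1,1,1,1], grip_force=25)

```text
time: 11.58
ee_pos: [0.531, -0.0433, 0.1932]
orientation: [0.0, 0.998, -0.06, 0.0]
wrist_force: [1.1, -0.1, -2.5]
width: 0.0557
grasp_force: 25.0
```

>>> send_rows(delta_pos=[[-0.3,-5.2,0],[-0.3,-5.2,0],[-0.3,-5.2,0],[-0.3,-5.2,0],[-0.3,-5.2,0]], delta_rot=[[0,0,0],[0,0,0],[0,0,0],[0,0,0],[0,0,0]], gripper=[1,1,1,1,1])

```text
time: 12.2
ee_pos: [0.5157, -0.3046, 0.1928]
orientation: [-0.0, 0.998, -0.061, -0.0]
wrist_force: [1.1, -0.2, -2.5]
width: 0.0555
grasp_force: 25.0
```

>>> send_rows(delta_pos=[[-0.3,-5.2,0],[0,0,-4],[0,0,-4.3],[0,0,-3],[0,0,0]], delta_rot=[[0,0,0],[0,0,0],[0,0,0],[0,0,0],[0,0,0]], gripper=[1,1,1,1,1])

```text
time: 12.82
ee_pos: [0.512, -0.3541, 0.0777]
orientation: [-0.001, 0.998, -0.061, -0.002]
wrist_force: [-0.1, 0.3, -2.1]
width: 0.0555
grasp_force: 25.0
```

>>> send_rows(delta_pos=[[0,0,-0.7],[0,0,0],[0,0,0],[0,0,0],[0,0,0]], delta_rot=[[0,0,0],[0,0,0],[0,0,0],[0,0,0],[0,0,0]], gripper=[1,1,-1,-1,-1])

```text
time: 13.45
ee_pos: [0.5133, -0.3551, 0.073]
orientation: [0.0, 0.998, -0.061, 0.0]
wrist_force: [0.7, 0.8, -0.5]
width: 0.0815
grasp_force: 0.0
```

>>> send_rows(delta_pos=[[0,0,6],[0,0,6],[-3,5,4],[-3,5,0],[-3,5,0]], delta_rot=[[0,0,0],[0,0,0],[0,0,0],[0,0,0],[0,0,0]], gripper=[-1,-1,-1,-1,-1])

```text
time: 14.08
ee_pos: [0.4257, -0.2094, 0.2285]
orientation: [0.0, 0.998, -0.061, 0.001]
wrist_force: [1.0, 0.9, 0.0]
width: 0.093
grasp_force: 0.0
```

```bash
python3 - <<'E'
from h import *
st()
for c in ('top','side'):
    s,im=shot(c,c+'3.png')
    marks(c,['jar','tin','turntable'],s); marks(c,['cup0'],s,4,.4); marks(c,['peg0'],s,4)
E
```

```text
14.07 [ 0.4257 -0.2094  0.2285] [ 0.     0.998 -0.061  0.001] [1.  0.9 0. ] 0.093 [-0.56  0.23  1.86  0.    1.05  1.14]
top jar 0.39 [ 515 -353    8]
top tin 0.43 [ 408 -367    5]
top turntable 0.86 [639  49  27]
top cup0 0.9 [464 385   7]
top cup0 0.79 [559 354   4]
top cup0 0.6 [351 338  -2]
top peg0 0.94 [500 -65  86]
top peg0 0.58 [521 183  92]
side jar 0.76 [ 510 -352   10]
side turntable 0.92 [637  45  24]
side cup0 0.85 [460 383   2]
side cup0 0.85 [561 353   1]
side cup0 0.69 [352 339   2]
side peg0 0.75 [503 -65  83]
side peg0 0.7 [529 184  88]
```

View pics/side3.png

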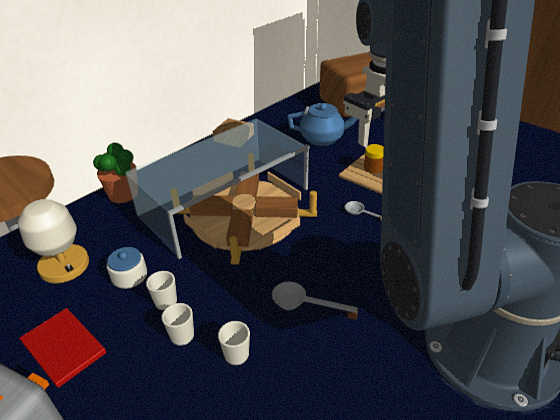

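View pics/top3.png

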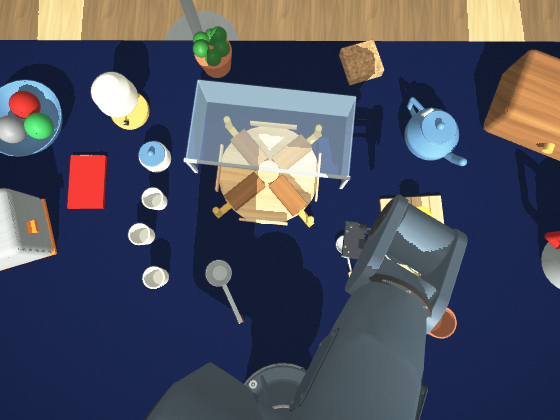

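The bay is empty, the tin and jar are on the tray, and the turntable hasn't moved: pegs at (220,210) and (310,220) in the top view. The first cup to fetch is at (462,384).

>>> send_rows(delta_pos=[[0.36,5.9,0],[0.36,5.9,0],[0.36,5.9,0],[0.36,5.9,0],[0.36,5.9,0]], delta_rot=[[0,0,0],[0,0,0],[0,0,0],[0,0,0],[0,0,0]], gripper=[-1,-1,-1,-1,-1])

```text
time: 15.3
ee_pos: [0.4447, 0.0861, 0.2281]
orientation: [-0.0, 0.998, -0.061, 0.0]
wrist_force: [0.5, -0.8, -0.3]
width: 0.093
grasp_force: 0.0
```

>>> send_rows(delta_pos=[[0.36,5.9,0],[0.36,5.9,0],[0.36,5.9,0],[0.36,5.9,0],[0.36,5.9,0]], delta_rot=[[0,0,0],[0,0,0],[0,0,0],[0,0,0],[0,0,0]], gripper=[-1,-1,-1,-1,-1])

```text
time: 15.92
ee_pos: [0.4627, 0.3813, 0.2279]
orientation: [0.0, 0.998, -0.061, 0.0]
wrist_force: [0.5, -0.3, -0.5]
width: 0.0932
grasp_force: 0.0
```

>>> send_rows(delta_pos=[[0,0,0],[0,0,0]], delta_rot=[[0,0,0],[0,0,0]], gripper=[-1,-1])

```text
time: 16.18
ee_pos: [0.4626, 0.3788, 0.2276]
orientation: [0.0, 0.998, -0.06, -0.0]
wrist_force: [-0.4, 1.0, 0.2]
width: 0.0929
grasp_force: 0.0
```

```bash
python3 - <<'E'
from h import *
st()
s,im=shot('wrist','w4.png')
marks('wrist',['cup0'],s,4,.4)
s,im=shot('side'); marks('side',['cup0'],s,4,.4)
E
```

```text
16.18 [0.4626 0.3788 0.2276] [ 0.     0.998 -0.06  -0.   ] [-0.4  1.   0.2] 0.0929 [ 0.61  0.45  1.54 -0.    1.15  2.3 ]
wrist cup0 0.95 [351 333  -1]
wrist cup0 0.78 [463 382  -1]
wrist cup0 0.65 [556 351  -2]
side cup0 0.68 [346 341   0]
```

>>> send_rows(delta_pos=[[0,0.3,-5],[0,0,-5],[0,0,-5],[0,0,-2.2],[0,0,0]], delta_rot=[[0,0,0],[0,0,0],[0,0,0],[0,0,0],[0,0,0]], gripper=[-1,-1,-1,-1,-1], grip_force=15)

```text
time: 17.0
ee_pos: [0.4622, 0.3811, 0.0548]
orientation: [0.001, 0.998, -0.061, -0.001]
wrist_force: [-0.4, -0.7, 0.5]
width: 0.0931
grasp_force: 0.0
```

>>> send_rows(delta_pos=[[0,0,0],[0,0,0],[0,0,0],[0,0,0],[0,0,0]], delta_rot=[[0,0,0],[0,0,0],[0,0,0],[0,0,0],[0,0,0]], gripper=[1,1,1,1,1])

```text
time: 17.62
ee_pos: [0.4628, 0.3823, 0.0564]
orientation: [-0.0, 0.998, -0.061, 0.0]
wrist_force: [0.1, -1.2, 3.5]
width: 0.0571
grasp_force: 15.0
```

>>> send_rows(delta_pos=[[0,0,0],[0,0,3],[0,0,5],[0,0,4],[0,0,0]], delta_rot=[[0,0,0],[0,0,0],[0,0,0],[0,0,0],[0,0,0]], gripper=[1,1,1,1,1])

```text
time: 18.25
ee_pos: [0.4636, 0.383, 0.1786]
orientation: [-0.002, 0.998, -0.06, 0.002]
wrist_force: [-0.1, 0.0, -1.7]
width: 0.057
grasp_force: 15.0
```

>>> send_rows(delta_pos=[[1.4,-5.5,0],[1.4,-5.5,0],[1.4,-5.5,0],[1.4,-5.5,0],[1.4,-5.5,0]], delta_rot=[[0,0,0],[0,0,0],[0,0,0],[0,0,0],[0,0,0]], gripper=[1,1,1,1,1])

```text
time: 18.88
ee_pos: [0.5321, 0.1054, 0.1744]
orientation: [0.0, 0.998, -0.061, -0.001]
wrist_force: [-0.2, -0.2, -1.3]
width: 0.0567
grasp_force: 15.0
```

>>> send_rows(delta_pos=[[1.2,-5.4,0],[0,0,0],[0,0,-4],[0,0,-3],[0,0,0]], delta_rot=[[0,0,0],[0,0,0],[0,0,0],[0,0,0],[0,0,0]], gripper=[1,1,1,1,1])

```text
time: 19.5
ee_pos: [0.5427, 0.054, 0.1034]
orientation: [0.0, 0.998, -0.06, -0.003]
wrist_force: [0.2, -0.0, -1.5]
width: 0.0569
grasp_force: 15.0
```

```bash
python3 - <<'E'
from h import *
st()
s,im=shot('wrist','w5.png')
marks('wrist',['turntable','loading_point','carousel_base'],s); marks('wrist',['peg0'],s,4)
E
```

```text
19.5 [0.5427 0.054  0.1034] [ 0.     0.998 -0.06  -0.003] [ 0.2 -0.  -1.5] 0.0569 [0.01 0.53 1.77 0.   0.84 1.7 ]
wrist carousel_base 0.88 [640  44   0]
```

View pics/w5.png

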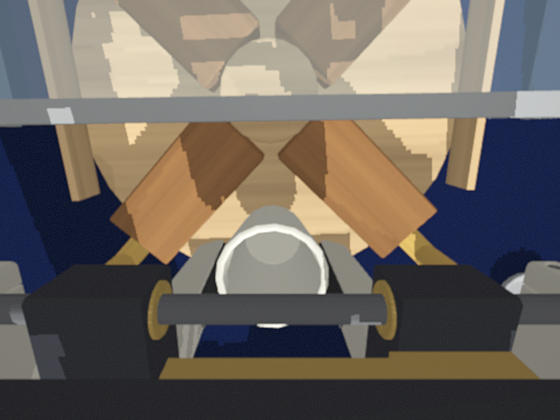

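The cup (272,275) is centred between the wooden blocks. I'll lower and release it.

>>> send_rows(delta_pos=[[0,0,-1.2],[0,0,-1.0],[0,0,0],[0,0,0],[0,0,0]], delta_rot=[[0,0,0],[0,0,0],[0,0,0],[0,0,0],[0,0,0]], gripper=[1,1,1,1,-0.7])

```text
time: 20.38
ee_pos: [0.5449, 0.0533, 0.0843]
orientation: [-0.0, 0.998, -0.061, 0.0]
wrist_force: [0.0, -1.1, 0.4]
width: 0.0628
grasp_force: 0.0
```

>>> send_rows(delta_pos=[[0,0,0],[0,0,0],[0,0,5],[0,0,5],[-4,2,2]], delta_rot=[[0,0,0],[0,0,0],[0,0,0],[0,0,0],[0,0,0]], gripper=[-0.7,-0.7,-0.7,-0.7,-0.7])

```text
time: 21.0
ee_pos: [0.5064, 0.0729, 0.2068]
orientation: [-0.0, 0.998, -0.061, 0.003]
wrist_force: [-1.8, -0.2, -0.4]
width: 0.079
grasp_force: 0.0
```

```bash
python3 - <<'E'
from h import *
st()
s,im=shot('wrist')
marks('wrist',['turntable'],s); marks('wrist',['cup0'],s,4,.4);marks('wrist',['peg0'],s,4)
s,im=shot('side'); marks('side',['cup0'],s,4,.4)
E
```

```text
21.0 [0.5064 0.0729 0.2068] [-0.     0.998 -0.061  0.003] [-1.8 -0.2 -0.4] 0.079 [ 0.05  0.32  1.79 -0.    1.02  1.75]
wrist turntable 0.64 [641  42  26]
wrist cup0 0.85 [558 353  -4]
wrist cup0 0.61 [548  53  26]
wrist peg0 0.75 [527 179  91]
wrist peg0 0.67 [503 -68  88]
side cup0 0.78 [557 354   3]
side cup0 0.73 [350 337   2]
```

>>> send_rows(delta_pos=[[1,5.3,0],[1.1,5.3,0],[0,0,0],[0,0,0],[0,0,0]], delta_rot=[[0,0,0],[0,0,0],[0,0,0],[0,0,0],[0,0,0]], gripper=[0.2,0.2,0.2,0.2,0.2])

```text
time: 21.92
ee_pos: [0.5257, 0.1782, 0.2037]
orientation: [0.0, 0.998, -0.061, -0.0]
wrist_force: [0.8, 0.3, 0.1]
width: 0.038
grasp_force: 0.0
```

>>> send_rows(delta_pos=[[0,0,-4],[0,0,-3],[0,0,0]], delta_rot=[[0,0,0],[0,0,0],[0,0,0]], gripper=[0.2,0.2,0.2])

```text
time: 22.3
ee_pos: [0.5247, 0.1781, 0.1325]
orientation: [0.001, 0.998, -0.061, -0.002]
wrist_force: [0.1, -0.1, 0.2]
width: 0.0373
grasp_force: 0.0
```

```bash
python3 - <<'E'
from h import *
st()
s,im=shot('wrist','w6.png')
marks('wrist',['peg0'],s,4)
E
```

```text
22.3 [0.5247 0.1781 0.1325] [ 0.001  0.998 -0.061 -0.002] [ 0.1 -0.1  0.2] 0.0373 [ 0.24  0.5   1.74 -0.    0.91  1.94]
wrist peg0 0.76 [528 177  87]
```

View pics/w6.png

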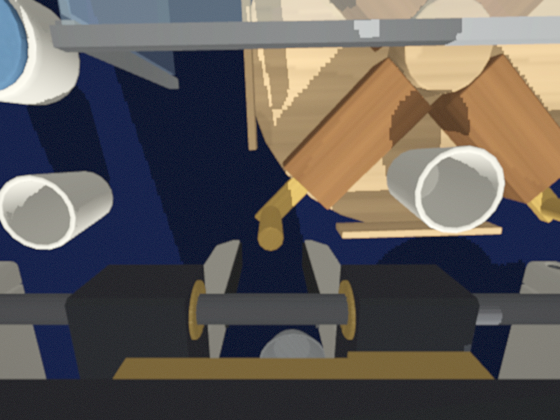

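The peg (270,235) sits centred between the fingers, with x about 2 mm ahead. The cup at (459,188) is upright in its bay. Next I'll lower over the peg and turn.

>>> send_rows(delta_pos=[[0.2,0.1,-3],[0,0,-2.2],[0,0,0],[-0.6,-0.5,0],[-0.5,-0.5,0]], delta_rot=[[0,0,0],[0,0,0],[0,0,0],[0,0,0],[0,0,0]], gripper=[0.2,0.2,0.2,0.2,0.2])

```text
time: 23.02
ee_pos: [0.5168, 0.17, 0.0833]
orientation: [-0.0, 0.998, -0.061, 0.001]
wrist_force: [0.1, 2.8, 1.1]
width: 0.0373
grasp_force: 1.2
```

>>> send_rows(delta_pos=[[-1.0,-1.15,0],[-1.0,-1.15,0],[-0.8,-1.3,0],[-0.75,-1.3,0],[-1.0,-2.9,0]], delta_rot=[[0,0,0],[0,0,0],[0,0,0],[0,0,0],[0,0,0]], gripper=[0.2,0.2,0.2,0.2,0.2])

```text
time: 23.65
ee_pos: [0.4706, 0.0916, 0.082]
orientation: [-0.0, 0.998, -0.06, -0.0]
wrist_force: [-1.4, 2.4, 1.0]
width: 0.0372
grasp_force: 1.3
```

Tracking is good; I'll continue along the arc from 165° to 220°.

>>> send_rows(delta_pos=[[-0.5,-3.0,0],[0,-3.1,0],[0.5,-3.0,0],[1.0,-2.9,0],[0.8,-1.3,0]], delta_rot=[[0,0,0],[0,0,0],[0,0,0],[0,0,0],[0,0,0]], gripper=[0.2,0.2,0.2,0.2,0.2])

```text
time: 24.28
ee_pos: [0.4893, -0.0426, 0.0821]
orientation: [0.0, 0.998, -0.061, 0.0]
wrist_force: [-0.0, -0.7, -0.1]
width: 0.0375
grasp_force: 2.0
```

>>> send_rows(delta_pos=[[0.75,-1.3,0],[0.9,-1.2,0],[0,0,0],[0,0,0]], delta_rot=[[0,0,0],[0,0,0],[0,0,0],[0,0,0]], gripper=[0.2,0.2,0.2,0.2])

```text
time: 24.78
ee_pos: [0.5053, -0.0653, 0.0818]
orientation: [-0.0, 0.998, -0.06, -0.0]
wrist_force: [0.1, 0.5, -0.5]
width: 0.037
grasp_force: 0.0
```

>>> send_rows(delta_pos=[[0,0,4],[0,0,5],[-4,3,3.5],[0,0,0]], delta_rot=[[0,0,0],[0,0,0],[0,0,0],[0,0,0]], gripper=[0.2,0.2,0.2,-1])

```text
time: 25.28
ee_pos: [0.4647, -0.0343, 0.2092]
orientation: [0.0, 0.998, -0.06, 0.002]
wrist_force: [0.4, 1.1, 1.1]
width: 0.0429
grasp_force: 0.0
```

```bash
python3 - <<'E'
from h import *
st()
s,im=shot('wrist','w7.png')
marks('wrist',['peg0'],s,4);marks('wrist',['turntable'],s); marks('wrist',['cup0'],s,4,.3)
s,im=shot('side'); marks('side',['cup0'],s,4,.3);marks('side',['peg0'],s,4)
s,im=shot('top'); marks('top',['cup0'],s,4,.3);marks('top',['peg0'],s,4)
E
```

```text
25.27 [ 0.4647 -0.0343  0.2092] [ 0.     0.998 -0.06   0.002] [0.4 1.1 1.1] 0.0429 [-0.17  0.24  1.9   0.    1.    1.52]
wrist peg0 0.65 [500 -71  90]
wrist cup0 0.78 [627 -52  24]
side cup0 0.77 [349 342  -1]
side cup0 0.74 [558 353  -2]
side peg0 0.79 [504 -61  84]
top cup0 0.78 [558 354   1]
top cup0 0.58 [351 337  -2]
top cup0 0.54 [628 -43  30]
```

View pics/w7.png

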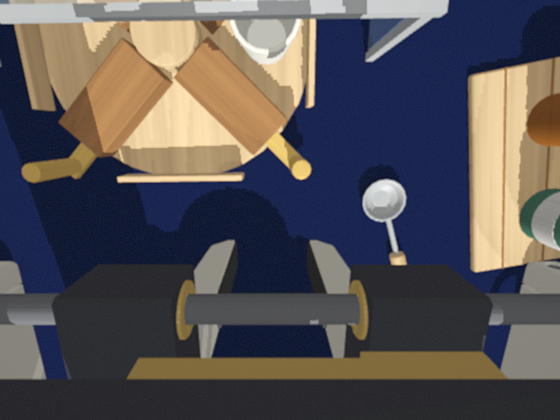

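The turn worked: the empty bay is at the front (180,120), the pegs are at (35,170) and (300,170), and the cup is under the hood at (267,45). Now the second cup at (558,354).

>>> send_rows(delta_pos=[[1.3,5.6,0],[1.3,5.6,0],[1.3,5.6,0],[1.3,5.6,0],[1.3,5.6,0]], delta_rot=[[0,0,0],[0,0,0],[0,0,0],[0,0,0],[0,0,0]], gripper=[-1,-1,-1,-1,-1])

```text
time: 26.4
ee_pos: [0.5309, 0.2461, 0.2067]
orientation: [0.0, 0.998, -0.061, -0.0]
wrist_force: [-0.1, -0.1, -0.3]
width: 0.0928
grasp_force: 0.0
```

>>> send_rows(delta_pos=[[1.3,5.6,0],[1.4,5.4,0],[0,0,0],[0,0,-4],[0,0,0]], delta_rot=[[0,0,0],[0,0,0],[0,0,0],[0,0,0],[0,0,0]], gripper=[-1,-1,-1,-1,-1])

```text
time: 27.02
ee_pos: [0.5563, 0.3528, 0.1642]
orientation: [0.002, 0.998, -0.061, -0.003]
wrist_force: [0.0, -0.1, -1.0]
width: 0.093
grasp_force: 0.0
```

```bash
python3 - <<'E'
from h import *
st()
s,im=shot('wrist')
marks('wrist',['cup0'],s,4,.3)
s,im=shot('side'); marks('side',['cup0'],s,4,.3)
E
```

```text
27.02 [0.5563 0.3528 0.1642] [ 0.002  0.998 -0.061 -0.003] [ 0.  -0.1 -1. ] 0.093 [ 0.49  0.63  1.41 -0.    1.1   2.19]
wrist cup0 0.96 [557 353   0]
wrist cup0 0.74 [350 337  -1]
side cup0 0.89 [557 351   3]
side cup0 0.86 [349 339   2]
side cup0 0.7 [631 -50  25]
```

>>> send_rows(delta_pos=[[0,0,-5],[0,0,-4],[0,0,-1.9],[0,0,0],[0,0,0]], delta_rot=[[0,0,0],[0,0,0],[0,0,0],[0,0,0],[0,0,0]], gripper=[-1,-1,-1,1,1])

```text
time: 27.85
ee_pos: [0.5586, 0.3547, 0.06]
orientation: [-0.001, 0.998, -0.061, 0.001]
wrist_force: [-0.6, -0.7, -1.1]
width: 0.0775
grasp_force: 0.0
```

>>> send_rows(delta_pos=[[0,0,0],[0,0,0],[0,0,0],[0,0,0],[0,0,0]], delta_rot=[[0,0,0],[0,0,0],[0,0,0],[0,0,0],[0,0,0]], gripper=[1,1,1,1,1])

```text
time: 28.48
ee_pos: [0.5581, 0.3543, 0.0588]
orientation: [-0.0, 0.998, -0.061, 0.001]
wrist_force: [-1.1, -2.6, 6.8]
width: 0.0577
grasp_force: 15.0
```

>>> send_rows(delta_pos=[[0,0,4],[0,0,5],[0,0,3],[0,0,0]], delta_rot=[[0,0,0],[0,0,0],[0,0,0],[0,0,0]], gripper=[1,1,1,1])

```text
time: 28.98
ee_pos: [0.5584, 0.3548, 0.1801]
orientation: [-0.001, 0.998, -0.061, 0.002]
wrist_force: [0.7, 0.6, -1.3]
width: 0.0571
grasp_force: 15.0
```

>>> send_rows(delta_pos=[[-0.2,-5,0],[-0.2,-5,0],[-0.2,-5,0],[-0.2,-5,0],[-0.2,-5,0]], delta_rot=[[0,0,0],[0,0,0],[0,0,0],[0,0,0],[0,0,0]], gripper=[1,1,1,1,1])

```text
time: 29.6
ee_pos: [0.5466, 0.1026, 0.1762]
orientation: [0.0, 0.998, -0.06, -0.001]
wrist_force: [1.4, -0.2, -1.0]
width: 0.0576
grasp_force: 15.0
```

>>> send_rows(delta_pos=[[-0.3,-5.1,0],[0,0,0],[0,0,-4],[0,0,-3.5],[0,0,0]], delta_rot=[[0,0,0],[0,0,0],[0,0,0],[0,0,0],[0,0,0]], gripper=[1,1,1,1,1])

```text
time: 30.22
ee_pos: [0.5427, 0.054, 0.1001]
orientation: [0.0, 0.998, -0.06, -0.003]
wrist_force: [-0.4, 0.0, -0.5]
width: 0.0577
grasp_force: 15.0
```

>>> send_rows(delta_pos=[[0,0,-1.2],[0,0,-0.9],[0,0,0],[0,0,0],[0,0,0]], delta_rot=[[0,0,0],[0,0,0],[0,0,0],[0,0,0],[0,0,0]], gripper=[1,1,1,1,1])

```text
time: 30.85
ee_pos: [0.5448, 0.0533, 0.0823]
orientation: [-0.0, 0.998, -0.061, 0.0]
wrist_force: [0.2, -0.0, -0.7]
width: 0.0573
grasp_force: 15.0
```

>>> send_rows(delta_pos=[[0,0,0],[0,0,0],[0,0,0],[0,0,5],[0,0,5]], delta_rot=[[0,0,0],[0,0,0],[0,0,0],[0,0,0],[0,0,0]], gripper=[-0.7,-0.7,-0.7,-0.7,-0.7])

```text
time: 31.48
ee_pos: [0.5443, 0.0532, 0.183]
orientation: [0.0, 0.998, -0.061, -0.001]
wrist_force: [-0.4, 0.6, 0.0]
width: 0.079
grasp_force: 0.0
```

>>> send_rows(delta_pos=[[-4,2,2],[2,5.3,0],[0.2,5.3,0],[0,0,0],[0,0,-4]], delta_rot=[[0,0,0],[0,0,0],[0,0,0],[0,0,0],[0,0,0]], gripper=[-0.7,0.2,0.2,0.2,0.2])

```text
time: 32.1
ee_pos: [0.528, 0.1796, 0.1636]
orientation: [-0.001, 0.998, -0.06, 0.003]
wrist_force: [0.6, -0.4, -0.1]
width: 0.0439
grasp_force: 0.0
```

>>> send_rows(delta_pos=[[0,0,-3],[0,0,0]], delta_rot=[[0,0,0],[0,0,0]], gripper=[0.2,0.2])

```text
time: 32.35
ee_pos: [0.5255, 0.1781, 0.1304]
orientation: [0.001, 0.998, -0.061, -0.002]
wrist_force: [-0.4, 0.2, 1.0]
width: 0.0374
grasp_force: 0.0
```

```bash
python3 - <<'E'
from h import *
st()
s,im=shot('wrist','w8.png')
marks('wrist',['peg0'],s,4);marks('wrist',['cup0'],s,4,.3)
E
```

```text
32.35 [0.5255 0.1781 0.1304] [ 0.001  0.998 -0.061 -0.002] [-0.4  0.2  1. ] 0.0374 [ 0.24  0.5   1.73 -0.    0.91  1.94]
wrist peg0 0.72 [684 363  -2]
wrist cup0 0.97 [547  52  24]
wrist cup0 0.77 [626 -50  26]
```

View pics/w8.png

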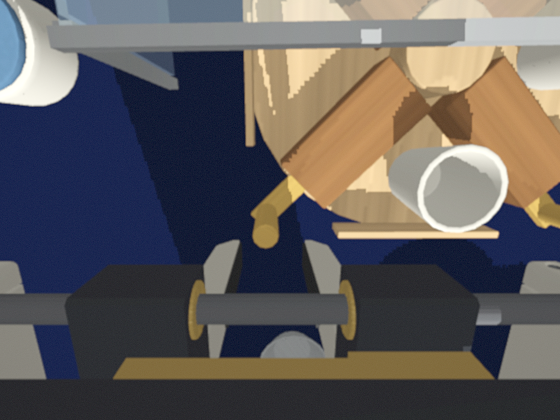

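Same picture as before: the peg is at (265,237) between the fingers and cup 2 is in its bay at (462,188). I'll repeat the turn.

>>> send_rows(delta_pos=[[0.1,0.2,-3],[0,0,-2.0],[0,0,0],[-0.6,-0.5,0],[-0.5,-0.5,0]], delta_rot=[[0,0,0],[0,0,0],[0,0,0],[0,0,0],[0,0,0]], gripper=[0.2,0.2,0.2,0.2,0.2])

```text
time: 33.12
ee_pos: [0.5166, 0.1711, 0.0831]
orientation: [-0.0, 0.998, -0.061, 0.001]
wrist_force: [-2.3, 4.9, 3.2]
width: 0.0377
grasp_force: 2.2
```

>>> send_rows(delta_pos=[[-1.0,-1.15,0],[-1.0,-1.15,0],[-0.8,-1.3,0],[-0.75,-1.3,0],[-1.0,-2.9,0]], delta_rot=[[0,0,0],[0,0,0],[0,0,0],[0,0,0],[0,0,0]], gripper=[0.2,0.2,0.2,0.2,0.2])

```text
time: 33.75
ee_pos: [0.4707, 0.0929, 0.0823]
orientation: [-0.0, 0.998, -0.06, 0.0]
wrist_force: [-0.9, 3.5, 1.9]
width: 0.0371
grasp_force: 1.3
```

>>> send_rows(delta_pos=[[-0.5,-3.0,0],[0,-3.1,0],[0.5,-3.0,0],[1.0,-2.9,0],[0.8,-1.3,0]], delta_rot=[[0,0,0],[0,0,0],[0,0,0],[0,0,0],[0,0,0]], gripper=[0.2,0.2,0.2,0.2,0.2])

```text
time: 34.38
ee_pos: [0.4895, -0.0415, 0.0824]
orientation: [0.0, 0.998, -0.061, 0.001]
wrist_force: [3.7, -9.3, -1.0]
width: 0.037
grasp_force: 5.4
```

>>> send_rows(delta_pos=[[0.75,-1.3,0],[0.9,-1.2,0],[0,0,0],[0,0,0]], delta_rot=[[0,0,0],[0,0,0],[0,0,0],[0,0,0]], gripper=[0.2,0.2,0.2,0.2])

```text
time: 34.88
ee_pos: [0.5053, -0.0643, 0.0818]
orientation: [-0.0, 0.998, -0.06, -0.0]
wrist_force: [-0.1, -0.1, -0.7]
width: 0.0373
grasp_force: 0.0
```

>>> send_rows(delta_pos=[[0,0,4],[0,0,5],[-4,3,3.5],[0,0,0]], delta_rot=[[0,0,0],[0,0,0],[0,0,0],[0,0,0]], gripper=[0.2,0.2,0.2,-1])

```text
time: 35.38
ee_pos: [0.4647, -0.0333, 0.2092]
orientation: [0.0, 0.998, -0.06, 0.002]
wrist_force: [0.9, -0.1, 0.1]
width: 0.0432
grasp_force: 0.0
```

```bash
python3 - <<'E'
from h import *
st()
s,im=shot('wrist','w9.png')
marks('wrist',['peg0'],s,4);marks('wrist',['cup0'],s,4,.3)
s,im=shot('side','side9.png'); marks('side',['cup0'],s,4,.3);marks('side',['peg0'],s,4)
s,im=shot('top','top9.png'); marks('top',['cup0'],s,4,.3);marks('top',['peg0'],s,4);marks('top',['tin','jar'],s)
E
```

```text
35.38 [ 0.4647 -0.0333  0.2092] [ 0.     0.998 -0.06   0.002] [ 0.9 -0.1  0.1] 0.0432 [-0.17  0.24  1.9   0.    1.    1.52]
wrist cup0 0.89 [633 -46  19]
side cup0 0.76 [351 341   1]
side cup0 0.72 [545  54  21]
side cup0 0.63 [632 -42  24]
side cup0 0.57 [728  35  25]
top cup0 0.59 [353 340   1]
top cup0 0.55 [631 -47  26]
top peg0 0.74 [641  50   0]
top peg0 0.39 [ 516 -353    9]
top tin 0.76 [ 402 -366   10]
top jar 0.7 [ 517 -351    6]
```

View pics/top9.png

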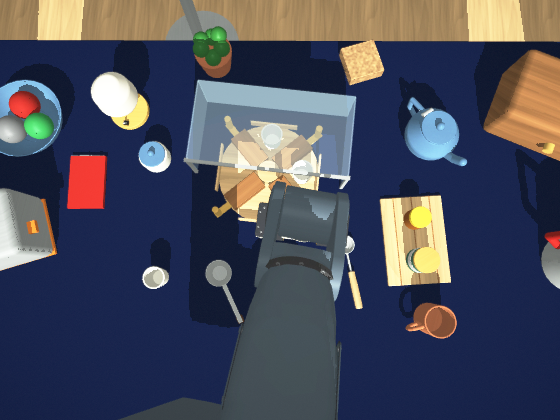

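Two cups are under the hood at (271,134) and (302,168). Both jars are on the tray and the last cup is at (155,278).

>>> send_rows(delta_pos=[[-1.6,5.3,0],[-1.6,5.3,0],[-1.6,5.3,0],[-1.6,5.3,0],[-1.6,5.3,0]], delta_rot=[[0,0,0],[0,0,0],[0,0,0],[0,0,0],[0,0,0]], gripper=[-1,-1,-1,-1,-1])

```text
time: 36.55
ee_pos: [0.385, 0.2319, 0.2071]
orientation: [-0.0, 0.998, -0.061, 0.0]
wrist_force: [0.5, 0.1, -0.5]
width: 0.0931
grasp_force: 0.0
```

>>> send_rows(delta_pos=[[-1.6,5.3,0],[-1.6,5.3,0],[0,0,0],[0,0,-4],[0,0,0]], delta_rot=[[0,0,0],[0,0,0],[0,0,0],[0,0,0],[0,0,0]], gripper=[-1,-1,-1,-1,-1])

```text
time: 37.17
ee_pos: [0.3528, 0.3347, 0.1652]
orientation: [0.002, 0.998, -0.061, -0.002]
wrist_force: [0.2, -0.0, 1.0]
width: 0.0931
grasp_force: 0.0
```

```bash
python3 - <<'E'
from h import *
st()
s,im=shot('wrist')
marks('wrist',['cup0'],s,4,.3)
s,im=shot('side'); marks('side',['cup0'],s,4,.3)
s,im=shot('top'); marks('top',['cup0'],s,4,.3);marks('top',['peg0'],s,4)
E
```

```text
37.17 [0.3528 0.3347 0.1652] [ 0.002  0.998 -0.061 -0.002] [ 0.2 -0.   1. ] 0.0931 [ 0.66  0.34  1.89 -0.    0.92  2.36]
wrist cup0 0.92 [347 337  -3]
side cup0 0.56 [348 339   0]
side cup0 0.43 [633 -44  25]
top cup0 0.63 [351 336  -2]
top cup0 0.63 [629 -42  26]
top peg0 0.4 [542  59  28]
```

>>> send_rows(delta_pos=[[-0.3,0.2,-5],[0,0,-4],[0,0,-2],[0,0,0],[0,0,0]], delta_rot=[[0,0,0],[0,0,0],[0,0,0],[0,0,0],[0,0,0]], gripper=[-1,-1,-1,1,1])

```text
time: 38.15
ee_pos: [0.3511, 0.3386, 0.0581]
orientation: [-0.001, 0.998, -0.061, 0.001]
wrist_force: [1.3, -0.6, 0.7]
width: 0.0778
grasp_force: 0.0
```

>>> send_rows(delta_pos=[[0,0,0],[0,0,0],[0,0,0],[0,0,0],[0,0,0]], delta_rot=[[0,0,0],[0,0,0],[0,0,0],[0,0,0],[0,0,0]], gripper=[1,1,1,1,1])

```text
time: 38.78
ee_pos: [0.3509, 0.3384, 0.0575]
orientation: [-0.0, 0.998, -0.061, 0.0]
wrist_force: [-0.5, -1.6, 6.6]
width: 0.0566
grasp_force: 15.2
```

>>> send_rows(delta_pos=[[0,0,4],[0,0,5],[0,0,3],[0,0,0]], delta_rot=[[0,0,0],[0,0,0],[0,0,0],[0,0,0]], gripper=[1,1,1,1])

```text
time: 39.28
ee_pos: [0.3513, 0.3388, 0.1786]
orientation: [-0.001, 0.998, -0.061, 0.001]
wrist_force: [0.1, 0.0, -2.8]
width: 0.0566
grasp_force: 15.2
```

>>> send_rows(delta_pos=[[2.8,-4.1,0],[2.8,-4.1,0],[2.8,-4.1,0],[2.8,-4.1,0],[2.8,-4.1,0]], delta_rot=[[0,0,0],[0,0,0],[0,0,0],[0,0,0],[0,0,0]], gripper=[1,1,1,1,1])

```text
time: 39.9
ee_pos: [0.4907, 0.1316, 0.1753]
orientation: [0.0, 0.998, -0.061, -0.001]
wrist_force: [0.0, 1.1, -1.3]
width: 0.0565
grasp_force: 15.1
```

>>> send_rows(delta_pos=[[2.8,-4.1,0],[2.5,-3.9,0],[0,0,0],[0,0,0]], delta_rot=[[0,0,0],[0,0,0],[0,0,0],[0,0,0]], gripper=[1,1,1,1])

```text
time: 40.4
ee_pos: [0.5427, 0.0535, 0.1756]
orientation: [-0.0, 0.998, -0.061, -0.001]
wrist_force: [-0.5, 0.1, -1.7]
width: 0.0567
grasp_force: 15.2
```

```bash
python3 - <<'E'
from h import *
st()
s,im=shot('wrist','w10.png')
marks('wrist',['cup0'],s,4,.3);marks('wrist',['peg0'],s,4)
E
```

```text
40.4 [0.5427 0.0535 0.1756] [-0.     0.998 -0.061 -0.001] [-0.5  0.1 -1.7] 0.0567 [0.01 0.42 1.73 0.   0.99 1.7 ]
wrist cup0 0.9 [540  51 121]
```

View pics/w10.png

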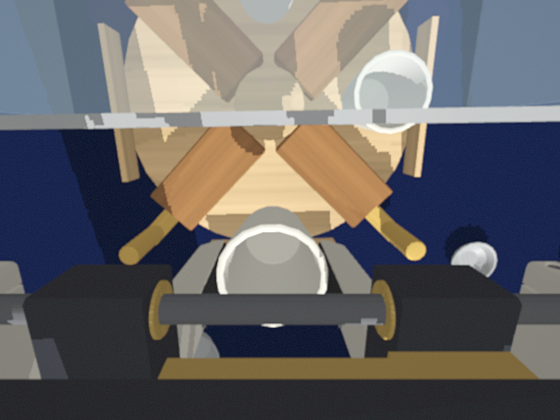

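The front bay is clear, and the held cup (272,275) is centred between the blocks. The loaded cups show at (393,92) and (268,8). I'll lower, release and move to the peg.

>>> send_rows(delta_pos=[[0.1,0,-4],[0,0,-3.5],[0,0,-1.2],[0,0,-0.8],[0,0,0]], delta_rot=[[0,0,0],[0,0,0],[0,0,0],[0,0,0],[0,0,0]], gripper=[1,1,1,1,1])

```text
time: 41.18
ee_pos: [0.545, 0.0534, 0.0826]
orientation: [-0.0, 0.998, -0.06, 0.0]
wrist_force: [-0.2, 0.4, -0.7]
width: 0.0566
grasp_force: 15.3
```

>>> send_rows(delta_pos=[[0,0,0],[0,0,0],[0,0,0],[0,0,0],[0,0,0]], delta_rot=[[0,0,0],[0,0,0],[0,0,0],[0,0,0],[0,0,0]], gripper=[1,1,-0.7,-0.7,-0.7])

```text
time: 41.8
ee_pos: [0.5447, 0.0532, 0.0821]
orientation: [-0.0, 0.998, -0.061, 0.0]
wrist_force: [0.8, -0.4, -0.3]
width: 0.078
grasp_force: 0.0
```

>>> send_rows(delta_pos=[[0,0,5],[0,0,5],[-4,2,2],[2,5.3,0],[0.2,5.3,0]], delta_rot=[[0,0,0],[0,0,0],[0,0,0],[0,0,0],[0,0,0]], gripper=[-0.7,-0.7,-0.7,0.2,0.2])

```text
time: 42.42
ee_pos: [0.5273, 0.1805, 0.2027]
orientation: [-0.0, 0.998, -0.061, 0.001]
wrist_force: [0.4, -0.5, -0.2]
width: 0.0636
grasp_force: 0.0
```

>>> send_rows(delta_pos=[[0,0,0],[0,0,-4],[0,0,-3],[0,0,0]], delta_rot=[[0,0,0],[0,0,0],[0,0,0],[0,0,0]], gripper=[0.2,0.2,0.2,0.2])

```text
time: 42.92
ee_pos: [0.5255, 0.1782, 0.1304]
orientation: [0.001, 0.998, -0.061, -0.002]
wrist_force: [0.3, 0.1, 0.8]
width: 0.0375
grasp_force: 0.0
```

```bash
python3 - <<'E'
from h import *
st()
s,im=shot('wrist','w11.png')
marks('wrist',['peg0'],s,4);marks('wrist',['cup0'],s,4,.3)
E
```

```text
42.92 [0.5255 0.1782 0.1304] [ 0.001  0.998 -0.061 -0.002] [0.3 0.1 0.8] 0.0375 [ 0.24  0.5   1.73 -0.    0.91  1.94]
wrist cup0 0.92 [541  53  27]
wrist cup0 0.8 [628 -46  20]
```

View pics/w11.png

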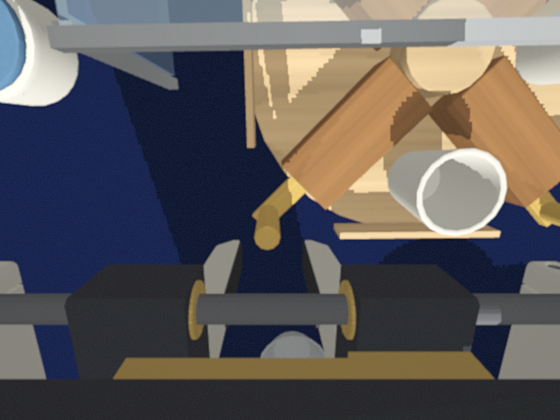

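The third cup is upright in the front bay (461,190), and the peg (267,237) is between the fingers. Now the last turn.

>>> send_rows(delta_pos=[[0.1,0.2,-3],[0,0,-2.0],[0,0,0],[-0.6,-0.5,0],[-0.5,-0.5,0]], delta_rot=[[0,0,0],[0,0,0],[0,0,0],[0,0,0],[0,0,0]], gripper=[0.2,0.2,0.2,0.2,0.2])

```text
time: 43.7
ee_pos: [0.5167, 0.171, 0.0832]
orientation: [-0.0, 0.998, -0.061, 0.001]
wrist_force: [-2.2, 2.3, 0.7]
width: 0.0377
grasp_force: 1.5
```

>>> send_rows(delta_pos=[[-1.0,-1.15,0],[-1.0,-1.15,0],[-0.8,-1.3,0],[-0.75,-1.3,0],[-1.0,-2.9,0]], delta_rot=[[0,0,0],[0,0,0],[0,0,0],[0,0,0],[0,0,0]], gripper=[0.2,0.2,0.2,0.2,0.2])

```text
time: 44.32
ee_pos: [0.4707, 0.0929, 0.0823]
orientation: [-0.0, 0.998, -0.06, 0.0]
wrist_force: [-2.0, 2.3, 0.6]
width: 0.037
grasp_force: 1.3
```

>>> send_rows(delta_pos=[[-0.5,-3.0,0],[0,-3.1,0],[0.5,-3.0,0],[1.0,-2.9,0],[0.8,-1.3,0]], delta_rot=[[0,0,0],[0,0,0],[0,0,0],[0,0,0],[0,0,0]], gripper=[0.2,0.2,0.2,0.2,0.2])

```text
time: 44.95
ee_pos: [0.4895, -0.0415, 0.0823]
orientation: [0.0, 0.998, -0.061, 0.0]
wrist_force: [2.4, -7.5, -0.7]
width: 0.0372
grasp_force: 5.0
```

>>> send_rows(delta_pos=[[0.75,-1.3,0],[0.9,-1.2,0],[0,0,0],[0,0,0]], delta_rot=[[0,0,0],[0,0,0],[0,0,0],[0,0,0]], gripper=[0.2,0.2,0.2,0.2])

```text
time: 45.45
ee_pos: [0.5053, -0.0643, 0.0818]
orientation: [-0.0, 0.998, -0.06, -0.0]
wrist_force: [-0.5, 0.1, 0.5]
width: 0.0373
grasp_force: 0.0
```

>>> send_rows(delta_pos=[[0,0,4],[0,0,5],[-4,3,3.5],[-6,0,0],[0,0,0]], delta_rot=[[0,0,0],[0,0,0],[0,0,0],[0,0,0],[0,0,0]], gripper=[0.2,0.2,0.2,-1,-1])

```text
time: 46.08
ee_pos: [0.402, -0.0337, 0.2068]
orientation: [-0.0, 0.998, -0.06, -0.001]
wrist_force: [1.1, -0.4, 0.6]
width: 0.0528
grasp_force: 0.0
```

```bash
python3 - <<'E'
from h import *
st()
s,im=shot('wrist','w12.png')
marks('wrist',['peg0'],s,4);marks('wrist',['cup0'],s,4,.3)
s,im=shot('side'); marks('side',['cup0'],s,4,.3);marks('side',['peg0'],s,4)
s,im2=shot('top'); marks('top',['cup0'],s,4,.3);marks('top',['peg0'],s,4);marks('top',['tin','jar','strainer','spoon','sugar'],s)
cv2.imwrite('pics/f.png',np.hstack([im[:,:400],im2[90:,120:460].repeat(1,0) if 0 else cv2.resize(im2[60:310,120:460],(400,420))])[:,:,::-1])
E
```

```text
46.08 [ 0.402  -0.0337  0.2068] [-0.     0.998 -0.06  -0.001] [ 1.1 -0.4  0.6] 0.0528 [-0.2   0.13  2.04 -0.    0.97  1.49]
wrist peg0 0.9 [528 177  86]
side cup0 0.8 [644 138  26]
side cup0 0.6 [629 -46  26]
side cup0 0.56 [728  42  25]
side peg0 0.62 [527 183  85]
top cup0 0.71 [630 -48  21]
top cup0 0.62 [649 141  28]
top peg0 0.76 [525 180  87]
top tin 0.78 [ 405 -368    8]
top jar 0.95 [ 513 -403   14]
top strainer 0.59 [366 176  -1]
top spoon 0.63 [ 375 -182    1]
top sugar 0.57 [685 361  -1]
```

View pics/f.png

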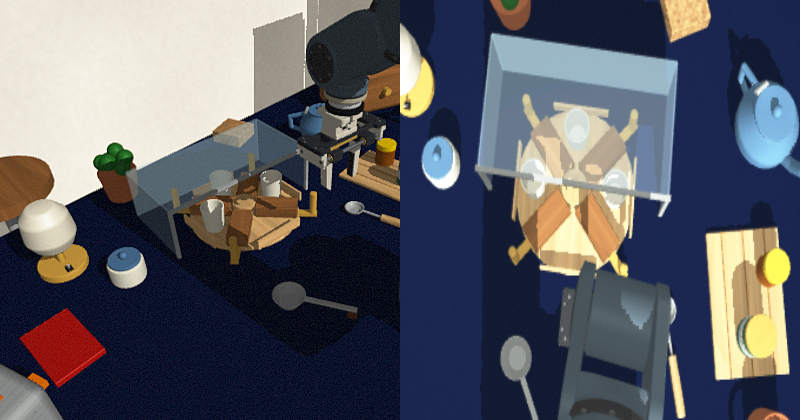

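View pics/w12.png

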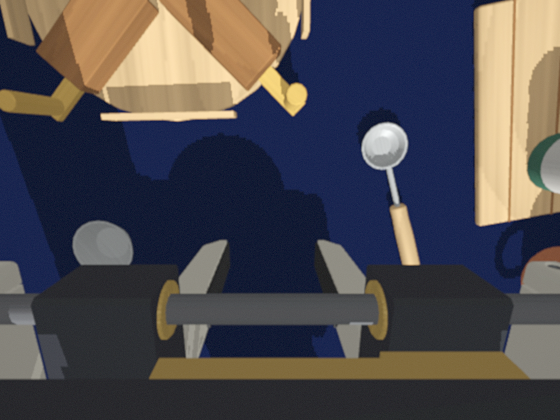

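All three cups are under the hood at detents and the front bay is empty. The jar has been knocked about 50 mm along the tray, so I'll measure it again from other views; I've used all 14 picture views.

>>> send_rows(delta_pos=[[0,-5.5,2],[0,-5.5,2],[0,-5.5,0],[0,-5.5,0],[0,-5.5,0]], delta_rot=[[0,0,0],[0,0,0],[0,0,0],[0,0,0],[0,0,0]], gripper=[-1,-1,-1,-1,-1])

```text
time: 47.4
ee_pos: [0.4054, -0.3117, 0.2471]
orientation: [0.0, 0.998, -0.061, 0.0]
wrist_force: [0.0, -1.0, -0.4]
width: 0.0932
grasp_force: 0.0
```

>>> send_rows(delta_pos=[[0,0,0],[0,0,0],[0,0,0]], delta_rot=[[0,0,0],[0,0,0],[0,0,0]], gripper=[-1,-1,-1])

```text
time: 47.78
ee_pos: [0.4058, -0.3087, 0.2471]
orientation: [-0.0, 0.998, -0.06, -0.0]
wrist_force: [0.1, -0.4, 1.1]
width: 0.0931
grasp_force: 0.0
```

```bash
python3 - <<'E'
from h import *
st()
s,im=shot('wrist')
marks('wrist',['jar','tin','tray'],s)
def trc(c,n,s):
    # lid centre by HSV not needed: region extents
    r=ctrl.trace(c,n)
    if r:
        ys,xs=np.nonzero(r[0]['region']); print(c,n,'box',xs.min(),xs.max(),ys.min(),ys.max(),'minrect',cv2.minAreaRect(np.c_[xs,ys].astype(np.float32)))
trc('wrist','jar',s); trc('wrist','tray',s)
s,im=shot('side'); marks('side',['cup0'],s,4,.3);marks('side',['peg0'],s,4);marks('side',['jar','tin'],s); trc('side','jar',s)
s,im=shot('top'); marks('top',['cup0'],s,4,.3);marks('top',['jar','tin','tray'],s);marks('top',['peg0'],s,4)
E
```

```text
47.77 [ 0.4058 -0.3087  0.2471] [-0.     0.998 -0.06  -0.   ] [ 0.1 -0.4  1.1] 0.0931 [-0.74  0.27  1.75  0.    1.12  0.95]
wrist jar 0.85 [ 507 -406    4]
wrist tin 0.83 [ 402 -363   13]
wrist tray 0.83 [ 457 -357    2]
wrist jar box 319 383 58 120 minrect ((352.2500305175781, 90.75001525878906), (55.154327392578125, 70.00357055664062), 45.0)
wrist tray box 220 379 28 241 minrect ((307.4905700683594, 135.28302001953125), (193.74868774414062, 144.35935974121094), 79.3803482055664)
side cup0 0.77 [627 -46  26]
side cup0 0.65 [730  39  27]
side cup0 0.56 [643 139  25]
side peg0 0.78 [527 181  83]
side peg0 0.37 [645 136  28]
side jar 0.46 [ 506 -409   11]
side tin 0.7 [361 174  -2]
side jar box 375 384 138 164 minrect ((379.3879699707031, 150.90518188476562), (8.162361145019531, 26.190021514892578), 3.3664605617523193)
top cup0 0.73 [684 362   0]
top cup0 0.67 [629 -52  25]
top jar 0.57 [ 512 -405   12]
top tin 0.36 [ 402 -368    9]
top tray 0.81 [ 457 -356   -2]
top peg0 0.87 [525 181  87]
top peg0 0.5 [364 176  -3]
```

```bash
python3 -c "
from rig import ctrl
print(ctrl.sign_off())"
```

```text
the job is handed in; nothing more can be done
None
```

The job is handed in: all three cups stand in their own bays under the hood with an empty bay at the front, the turntable is at a detent, and the tin and jar are on the tray; the jar was knocked about 50 mm near the end but measured still inside the tray limits.

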